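# Sort out the full tub by its weight and hold it up

## Task

Three look-alike closed tubs of coiled solder have come back in the sheet-steel tray; one is still full, the other two are part-used, and only their weight tells. Heft them, stand the two lighter ones in pockets of the refill carrier, fully down and let go, and finish holding the heaviest one up in the gripper, upright and still, its underside at least 15 cm above the bench. Set tubs down rather than drop them, never tip one over, and leave the other things on the bench alone.

Things in the scene. Friction and masses are not known exactly. Their poses are not given: they have to be found in the camera images.
- tub_left: one of three look-alike closed white round tubs, 55 mm tall, about 100 mm apart in the steel tray at the start (this is the left (tray +y) one). The fast lid, 67 mm across, is the top 9 mm and can be gripped; below it the wall tapers from 63 mm to 56 mm at the foot. Origin: centre of the underside, z up. Any of the three may be the full one, which weighs 0.55 to 0.66 kg; the others 0.16 to 0.23 kg
- tub_middle: one of three look-alike closed white round tubs, 55 mm tall, about 100 mm apart in the steel tray at the start (this is the middle one). The fast lid, 67 mm across, is the top 9 mm and can be gripped; below it the wall tapers from 63 mm to 56 mm at the foot. Origin: centre of the underside, z up. Any of the three may be the full one, which weighs 0.55 to 0.66 kg; the others 0.16 to 0.23 kg
- tub_right: one of three look-alike closed white round tubs, 55 mm tall, about 100 mm apart in the steel tray at the start (this is the right (tray -y) one). The fast lid, 67 mm across, is the top 9 mm and can be gripped; below it the wall tapers from 63 mm to 56 mm at the foot. Origin: centre of the underside, z up. Any of the three may be the full one, which weighs 0.55 to 0.66 kg; the others 0.16 to 0.23 kg
- catch_tray: the dark grey sheet-steel tray in which the tubs stand at the start, 130 x 320 mm, fixed to the bench; floor 2 mm above the bench, walls 15 mm high. Origin at the centre of its underside; its long side runs along its y axis
- refill_carrier: the refill carrier, fixed to the bench: a grey plate in a wooden frame, 112 x 320 mm, with a low steel handle at each end (tops 49 mm above the bench, 163 mm from the centre). Origin at the centre of its underside; its y axis runs along the row of three round pockets, which lie 95 mm apart; plate top 26 mm and frame top 29 mm above the bench. A tall cabinet is close behind
- pocket_left (a point): centre of the floor of the left (carrier +y) pocket of the refill carrier; axes as the carrier's. The pocket is a round well 66 mm across and 14 mm deep, its floor 12 mm above the bench; a tub stands in it with its own axis on this point
- pocket_middle (a point): centre of the floor of the middle pocket of the refill carrier; axes as the carrier's. The pocket is a round well 66 mm across and 14 mm deep, its floor 12 mm above the bench; a tub stands in it with its own axis on this point
- pocket_right (a point): centre of the floor of the right (carrier -y) pocket of the refill carrier; axes as the carrier's. The pocket is a round well 66 mm across and 14 mm deep, its floor 12 mm above the bench; a tub stands in it with its own axis on this point
- wick_reel: small blue flat reel, 40 mm across and 12 mm tall, beyond the tubs; stands loose, not part of the job. Origin at the centre of its underside
- screw_jar: clear jar with a green lid, 52 mm across and 54 mm tall, to the left of the tubs; stands loose, not part of the job. Origin at the centre of its underside
- tape_black_roll: roll of black tape lying flat, 56 mm across and 18 mm tall, to the left of the tubs; stands loose, not part of the job. Origin at the centre of its underside
Not all that is in view belongs to the job. What is shaped like the tub_right but orange is not meant.

How it is judged:
By the outcome, as a careful person would: the job done as asked, in the order asked, and still so for the second after the job is handed in, while the arm keeps its last pose, push and grip.
It also fails if it takes over 72 s, if anything falls off the work surface, if the arm or the gripper's body presses on something with over 40 N, if the wrist force passes 120 N, or if a joint passes its speed limit or range.

## Robot

A 6-joint arm with a two-finger parallel gripper is mounted at the origin on a cart in front of the work surface, level with it; the furniture and walls round the work are solid. World frame = base frame: x ahead of the robot, y to its left, z up, the work surface at z = 0. Lengths are in m, angles in rad, forces in N, time in s.
With the tool pointing down it reaches from about 0.35 to 0.975 m from the base axis. Payload 4.9 kg.
Tool frame: the origin (TCP) lies on the mounting face of the last link; the fingertips stand 173 mm ahead of it and the grasp point (between the pads) lies 155 mm ahead of it (tcp_to_grasp is the distance from the TCP to the grasp point, in m); z points along the fingers, y is the line along which they close (so a half turn about z gives the same grasp; the last joint's range is limited). The gripper opens to 85 mm and grips with 20 to 120 N. Pads are 22 mm wide; open, the fingers measure 114 mm over their backs; the gripper's body (76 mm by 85 mm) begins 54 mm behind the grasp point. The pads swing forward as they close: fully open they stand 13 mm farther back than shut.
Start: joints at [1.224, 0.053, 1.613, -0, 1.476, -0.119], TCP at [0.141, 0.609, 0.405] pointing down, gripper open.
Joint ranges: [-3.01, 3.01], [-1.01, 2.22], [0.06, 2.58], [-1.02, 4.17], [0.09, 2.62], [-3.14, 3.14]. Speed limits (rad/s): [2.57, 2.57, 3.14, 3.14, 3.14, 3.14].

## Interface

Orientations are given as a rotation vector (axis times angle).
In Python, from station import get_obs, get_image, calibration, finish_job, tcp_to_grasp gives the robot as it stands. The module is installed in compiled form; this text tells all that it offers.
- The arm moves only by the tool arm_command, never from a script. Its argument "plan" is a list that holds one entry, the list of rows, each a list of 6 numbers: the shift along the tool's x, y, z in cm, then the turn, a rotation vector about the tool's x, y, z in rad. A call has 1 to 12 rows; each row is the pose to reach, as a shift and turn from the pose commanded when the call began, along the tool's axes at that moment; what a row does not reach only later rows make up. A row lasts 1/12 s, in which the tool goes at most 41.7 mm and 7.16 degrees, less where a joint would pass 70% of its speed; a pose out of reach is approached as far as the arm can. A call with a gripper value outside its range is refused whole. "gripper" is the closure, from -1 (fully open) to 1 (shut), set as the call begins (left out, the last holds). The fingers move at their own pace and stop on an object; "force" is the grip in N (left out, the last holds). Time passes only in rows, so rows that repeat a pose let the fingers close. It gives the time, the measured TCP pose, the force, the opening and the grip force at its end, in the units of the state.
- get_obs(): the state, without advancing time (a new reading comes with each control period).
- get_image(name): name is "scene" or "side" or "wrist"; returns (picture, depth): 420x560x3 uint8, blue, green, red; 420x560 float32, m along the optical axis (not along the pixel's ray), 0 where there is no reading.
- calibration(name): a dict with "fx", "fy", "cx", "cy" (pixels), "pose" (4x4, takes a point from camera to world coordinates). Camera axes: x right, y up, looking along -z (the intrinsics and any distortion apply to the point x, -y, -z); pixel columns grow to the right and rows downward; lengths in m; the calibration is good to about 2 mm. A picture is of the moment at which its call begins: read the wrist's pose just before it. calibration takes no time and is no camera call; for the wrist camera it gives the pose at the moment of the call.
- finish_job(): hands the job in; it is judged then, once.
The state is a dict: "t": time; "q": joint angles; "dq": joint speeds; "effort": joint torques, N m; "tool_pos": TCP position; "tool_rot": TCP orientation; "contact_force": force on the tool from outside, world axes, zero at the start; "wrist_torque": the same for the moment, N m; "opening": finger opening in m; "grip_force": force on a finger pad.
Only numpy, scipy, OpenCV 4.12 (cv2) and the standard library are available. Lean on these libraries where they do the work, as an engineer would, in place of code of your own. Each camera call takes 0.05 s, during which the arm holds its last target. There are 200 camera calls.

## Working session

There is one attempt and no reset: what is moved stays moved. The work goes in short steps, Python scripts to look and compute and a tool call to move; the robot and the scene stay as the last step left them, time stands still between calls to the robot, and variables do not carry over. Pictures are saved under pics/ and viewed, at most 10 in all, crops included, and the job is handed in when it is done.

Besides the shell and the picture viewer there is one more tool, called after "Request:" as a command line: name --argument value ..., lists and objects as JSON in quotes. arm_command: Moves the arm, as the interface text tells. Its arguments: {"type":"object","properties":{"plan":{"type":"array"},"gripper":{"type":"number"},"force":{"type":"number"}},"required":["plan"]}

```bash
mkdir -p pics; cat > h.py <<'E'
import numpy as np, cv2
from station import *
from scipy.spatial.transform import Rotation as R
def ray(c,u,v):
    d=np.array([(u-c["cx"])/c["fx"],-(v-c["cy"])/c["fy"],-1.]);P=np.array(c["pose"]);return P[:3,3],P[:3,:3]@d
def onplane(c,u,v,z):
    o,d=ray(c,u,v);return o+d*(z-o[2])/d[2]
def cloud(c,D):
    v,u=np.mgrid[:D.shape[0],:D.shape[1]];P=np.array(c["pose"])
    p=np.stack([(u-c["cx"])/c["fx"]*D,-(v-c["cy"])/c["fy"]*D,-D],-1)
    return p@P[:3,:3].T+P[:3,3]
E
python3 - <<'E'
from h import *
o=get_obs();print({k:np.round(v,3) for k,v in o.items()},tcp_to_grasp)
for n in("scene","side"):
    im,D=get_image(n);c=calibration(n);cv2.imwrite(f"pics/{n}0.png",im);np.savez(f"{n}0.npz",im=im,D=D)
    print(n,{k:np.round(v,3).tolist() if not isinstance(v,str) else v for k,v in c.items()})
E
```

```text
{'t': np.float64(0.0), 'q': array([ 1.224,  0.053,  1.614,  0.   ,  1.476, -0.119]), 'dq': array([-0.002,  0.001, -0.001,  0.001, -0.002, -0.   ]), 'effort': array([-1.0000e-03, -3.9369e+01, -3.7017e+01, -0.0000e+00,  7.0000e-03,
       -0.0000e+00]), 'tool_pos': array([0.141, 0.609, 0.403]), 'tool_rot': array([-3.570e-01, -3.121e+00,  3.000e-03]), 'contact_force': array([-0.347, -0.596,  0.507]), 'wrist_torque': array([-0.026, -0.032, -0.012]), 'grip_force': np.float64(0.0), 'opening': np.float64(0.086)} 0.1547
scene {'fx': 402.799, 'fy': 402.799, 'cx': 286.655, 'cy': 208.116, 'pose': [[-0.909, 0.177, -0.378, 0.093], [-0.417, -0.429, 0.801, 1.118], [-0.02, 0.886, 0.464, 0.625], [0.0, 0.0, 0.0, 1.0]]}
side {'fx': 404.923, 'fy': 404.923, 'cx': 278.219, 'cy': 212.532, 'pose': [[-0.859, 0.291, -0.422, 0.099], [-0.513, -0.472, 0.718, 0.927], [0.01, 0.832, 0.554, 0.627], [0.0, 0.0, 0.0, 1.0]]}
```

View pics/scene0.png

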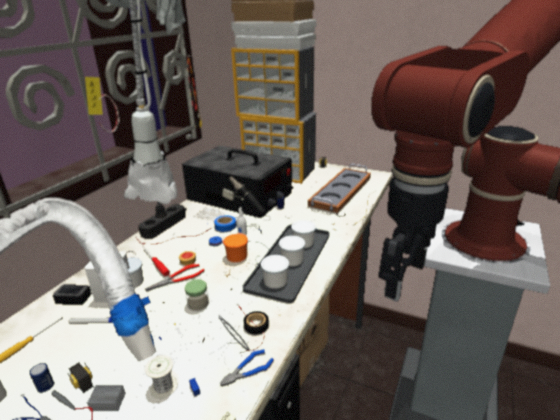

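View pics/side0.png

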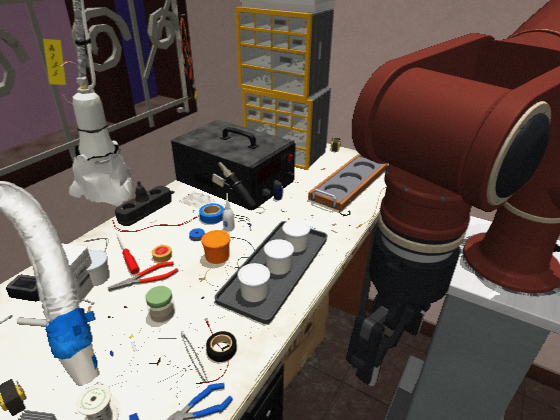

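Side view: the white tubs in the dark tray are at about (254,282), (278,257) and (296,235). Look-alikes are the orange tub (215,246), the green-lid jar (160,302), the white spool (95,402) and the clear cup (95,265); the description picks the three in the tray. The carrier is at (348,180), with the cabinet behind it.

```bash
python3 - <<'E'
from h import *
for n,boxes in(("scene",[(275,265),(291,244),(302,229)]),("side",[(254,275),(278,249),(296,228)])):
    z=np.load(n+"0.npz");im,D=z["im"],z["D"];c=calibration(n);P=cloud(c,D)
    g=(im.min(2)>120)&(im.max(2).astype(int)-im.min(2)<45)&(D>0)&(P[...,2]>.051)&(P[...,2]<.064)
    k,l,s,ce=cv2.connectedComponentsWithStats(g.astype(np.uint8))
    for i in range(1,k):
        if s[i,4]>60:
            q=P[l==i];e=cv2.minEnclosingCircle(q[:,:2].astype(np.float32))
            print(n,ce[i].round(),s[i,4],"ctr",np.round(e[0],3),"r",round(e[1],3),"z",np.median(q[:,2]).round(3),'mean',q.mean(0).round(3))
    # carrier: all points
    u0,v0,u1,v1=(300,160,380,215) if n=="scene" else (300,145,395,212)
    sub=np.zeros(D.shape,bool);sub[v0:v1,u0:u1]=1
    for a,b in((.008,.016),(.021,.0275),(.0275,.034),(.040,.055)):
        m=sub&(D>0)&(P[...,2]>a)&(P[...,2]<b);q=P[m]
        if len(q)>30: print(a,b,len(q),q.mean(0).round(3),np.round(cv2.minAreaRect(q[:,:2].astype(np.float32)*1000)[0:3:1][0],0),cv2.minAreaRect(q[:,:2].astype(np.float32)*1000)[1:])
    dk=(im.max(2)<95)&(D>0)&(P[...,2]>-.004)&(P[...,2]<.02);dk=dk.astype(np.uint8)
    k,l,s,ce=cv2.connectedComponentsWithStats(dk)
    for i in range(1,k):
        if s[i,4]>1000:
            q=P[l==i];print("dark",ce[i].round(),s[i,4],cv2.minAreaRect(q[:,:2].astype(np.float32)*1000))
E
```

```text
scene [303. 227.] 268 ctr [0.468 0.22 ] r 0.035 z 0.057 mean [0.466 0.223 0.057]
scene [292. 244.] 324 ctr [0.462 0.311] r 0.035 z 0.057 mean [0.461 0.313 0.057]
scene [134. 264.] 176 ctr [0.786 0.548] r 0.034 z 0.055 mean [0.78  0.544 0.055]
scene [274. 264.] 398 ctr [0.464 0.409] r 0.036 z 0.057 mean [0.462 0.412 0.057]
scene [140. 346.] 182 ctr [0.586 0.739] r 0.024 z 0.058 mean [0.577 0.744 0.058]
scene [158. 367.] 499 ctr [0.517 0.763] r 0.027 z 0.056 mean [0.515 0.766 0.056]
0.008 0.016 429 [ 0.49  -0.179  0.013] [ 529. -192.] ((431.63134765625, 261.5391845703125), 88.78190612792969)
0.021 0.0275 574 [ 0.485 -0.16   0.025] [ 530. -195.] ((431.0505065917969, 235.4891815185547), 85.422607421875)
0.0275 0.034 632 [ 0.477 -0.16   0.029] [ 527. -195.] ((431.8670349121094, 233.18553161621094), 86.20267486572266)
0.04 0.055 134 [ 0.534 -0.178  0.047] [ 537. -200.] ((435.1429138183594, 223.44100952148438), 82.78327178955078)
dark [485. 249.] 1130 ((1.3326416015625, 34.9495849609375), (159.66966247558594, 210.6296844482422), 89.52701568603516)
dark [288. 275.] 1586 ((466.2248229980469, 
[... 560 characters left out ...]
0.008 0.016 608 [ 0.489 -0.137  0.012] [ 530. -189.] ((413.0047302246094, 243.3466033935547), 84.9975814819336)
0.021 0.0275 1157 [ 0.476 -0.127  0.025] [ 532. -160.] ((361.9119567871094, 241.6756591796875), 84.93008422851562)
0.0275 0.034 284 [ 0.494 -0.132  0.029] [ 535. -144.] ((324.8421325683594, 241.7404022216797), 84.53628540039062)
0.04 0.055 138 [ 0.578 -0.111  0.047] [ 575. -104.] ((85.41515350341797, 358.07818603515625), 30.979272842407227)
dark [271. 287.] 2021 ((462.78375244140625, 313.5528564453125), (133.8195343017578, 327.15985107421875), 3.445200204849243)
dark [509. 275.] 1971 ((8.386848449707031, 48.52647399902344), (130.8185577392578, 217.24520874023438), 72.7309799194336)
```

Request:
arm_command --plan '[[[-3.8,-2.2,0,0,0,0.12],[-7.6,-4.3,0,0,0,0.24],[-11.3,-6.5,0,0,0,0.36],[-15.1,-8.7,0,0,0,0.48],[-18.9,-10.9,0,0,0,0.6],[-22.7,-13,0,0,0,0.72],[-26.5,-15.2,0,0,0,0.84],[-30.2,-17.4,0,0,0,0.96],[-34,-19.5,0,0,0,1.08],[-37.8,-21.7,0,0,0,1.2],[-37.8,-21.7,0,0,0,1.28],[-37.8,-21.7,0,0,0,1.28]]]' --gripper -1 --force 40

```text
t: 1.1
tool_pos: [0.4628, 0.3092, 0.4041]
tool_rot: [2.158, 2.282, -0.002]
contact_force: [-0.9, -0.4, 0.6]
opening: 0.0853
grip_force: 0.0
```

```bash
cat >> h.py <<'E'
def snap(n,f):
    c=calibration(n);im,D=get_image(n);cv2.imwrite(f"pics/{f}.png",im);np.savez(f+".npz",im=im,D=D);return c,im,D,cloud(c,D)
def tubs(c,im,D,P,z0=.051,z1=.064):
    g=(im.min(2)>110)&(im.max(2).astype(int)-im.min(2)<50)&(D>0)&(P[...,2]>z0)&(P[...,2]<z1)
    k,l,s,ce=cv2.connectedComponentsWithStats(g.astype(np.uint8))
    for i in range(1,k):
        if s[i,4]>150:
            q=P[l==i];e=cv2.minEnclosingCircle(q[:,:2].astype(np.float32))
            print("px",ce[i].round(),s[i,4],"ctr",np.round(e[0],4),"r",round(e[1],4),"mean",q.mean(0).round(4))
def st():
    o=get_obs();Rm=R.from_rotvec(o["tool_rot"]).as_matrix()
    print("t",round(o["t"],2),"tcp",np.round(o["tool_pos"],4),"F",np.round(o["contact_force"],2),"M",np.round(o["wrist_torque"],3),"open",round(o["opening"],4),"grip",round(o["grip_force"],1));print("tool y",Rm[:,1].round(3),"z",Rm[:,2].round(3));return o,Rm
E
python3 - <<'E'
from h import *
o,Rm=st();a=snap("wrist","w1");tubs(*a)
print(o["q"].round(3))
# cabinet
z=np.load("side0.npz");P=cloud(calibration("side"),z["D"]);m=(z["D"]>0)&(P[...,2]>.1)&(P[...,2]<.5)&(P[...,1]<0.05)&(P[...,0]>.3)
q=P[m][::200];print(q[:40].round(2).tolist())
E
```

```text
t 1.1 tcp [0.4628 0.3092 0.4041] F [-0.88 -0.37  0.62] M [-0.03   0.015 -0.005] open 0.0853 grip 0.0
tool y [ 0.998  0.056 -0.   ] z [-0.    -0.001 -1.   ]
px [295.  83.] 3896 ctr [0.463  0.4086] r 0.0334 mean [0.4631 0.4094 0.0563]
px [288. 183.] 2948 ctr [0.4623 0.3091] r 0.0337 mean [0.4623 0.31   0.0564]
px [288. 259.] 2308 ctr [0.4676 0.2183] r 0.0337 mean [0.4674 0.219  0.0564]
px [447. 245.] 290 ctr [0.6532 0.2441] r 0.0135 mean [0.6486 0.2471 0.0569]
[ 4.560e-01 -1.100e-01  1.773e+00 -1.000e-03  1.479e+00  4.000e-01]
[[1.7, -0.08, 0.44], [0.55, -0.4, 0.49], [0.75, -0.15, 0.49], [1.7, -0.07, 0.44], [0.61, -0.4, 0.48], [0.96, -0.21, 0.47], [0.39, -0.4, 0.49], [0.68, -0.16, 0.49], [1.7, -0.12, 0.42], [0.56, -0.4, 0.47], [0.96, -0.28, 0.45], [0.35, -0.4, 0.48], [0.64, -0.16, 0.49], [0.94, 0.02, 0.48], [0.52, -0.4, 0.47], [0.82, -0.15, 0.47], [0.32, -0.4, 0.48], [0.64, -0.25, 0.47], [0.96, -0.07, 0.46], [0.47, -0.39, 0.46], [0.76, -0.15, 0.46], [1.7, 0.01, 0.41], [0.64, -0.4, 0.44], [0.95, -0.15, 0.44], [0.41, -0.4, 0.46], [0.69, -0.14, 0.46], [1.7, -0.1, 0.39], [0.57, -0.4, 0.44], [0.86, -0.15, 0.44], [0.34, -0.4, 0.46], [0.64, -0.2, 0.45], [0.96, -0.04, 0.44], [0.49, -0.4, 0.44], [0.77, -0.15, 0.44], [1.7, 0.02, 0.38], [0.65, -0.4, 0.42], [0.96, -0.15, 0.42], [0.41, -0.4, 0.44], [0.68, -0.14, 0.44], [1.7, -0.12, 0.35]]
```

View pics/w1.png

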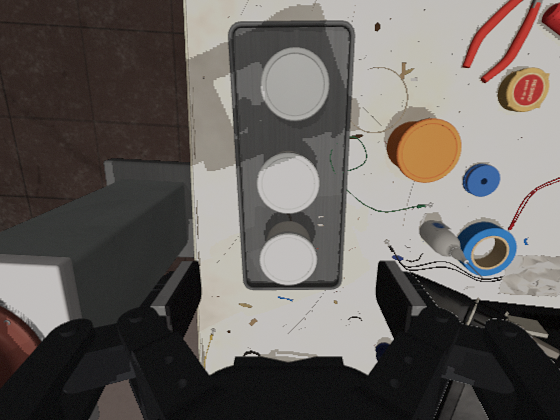

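The wrist view shows the tubs at (295,83), (288,183) and (288,259), with the orange decoy outside the tray at (425,150). I'm descending on the middle tub.

Request:
arm_command --plan '[[[0,0,4,0,0,0],[0,0,8,0,0,0],[0,0,12,0,0,0],[0,0,16,0,0,0],[0,0,18.5,0,0,0],[0,0,20,0,0,0],[0,0,20.5,0,0,0],[0,0,20.5,0,0,0]]]'

```text
t: 1.82
tool_pos: [0.4588, 0.3126, 0.1979]
tool_rot: [-2.147, -2.292, 0.006]
contact_force: [-0.4, -0.8, 0.3]
opening: 0.0856
grip_force: 0.0
```

Request:
arm_command --plan '[[[0,0,0,0,0,0],[0,0,0,0,0,0],[0,0,0,0,0,0],[0,0,0,0,0,0],[0,0,0,0,0,0],[0,0,0,0,0,0],[0,0,0,0,0,0],[0,0,0,0,0,0]]]' --gripper 1 --force 40

```text
t: 2.48
tool_pos: [0.4614, 0.3129, 0.2022]
tool_rot: [2.15, 2.29, 0.007]
contact_force: [-0.3, 2.2, 6.2]
opening: 0.0654
grip_force: 46.1
```

```bash
python3 - <<'E'
from h import *
st();snap("wrist","w2")
E
```

```text
t 2.48 tcp [0.4614 0.3129 0.2022] F [-0.34  2.23  6.17] M [ 0.316 -0.033  0.041] open 0.0654 grip 46.1
tool y [0.998 0.063 0.004] z [ 0.004  0.003 -1.   ]
```

View pics/w2.png

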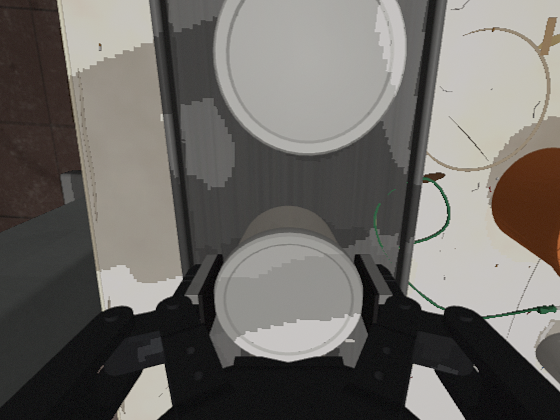

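The middle tub's lid at (288,295) is centred between the pads. The upward 6 N comes from the pads swinging forward as they closed. Next I lift and heft it.

Request:
arm_command --plan '[[[0,0,-0.5,0,0,0],[0,0,-1.5,0,0,0],[0,0,-3,0,0,0],[0,0,-5,0,0,0],[0,0,-7,0,0,0],[0,0,-8.5,0,0,0],[0,0,-9.5,0,0,0],[0,0,-10,0,0,0],[0,0,-10,0,0,0],[0,0,-10,0,0,0],[0,0,-10,0,0,0],[0,0,-10,0,0,0]]]'

```text
t: 3.53
tool_pos: [0.4599, 0.3118, 0.2981]
tool_rot: [-2.15, -2.29, 0.004]
contact_force: [-0.4, -0.4, -6.3]
opening: 0.066
grip_force: 46.2
```

Request:
arm_command --plan '[[[0,0,0,0,0,0],[0,0,0,0,0,0],[0,0,0,0,0,0]]]'

```text
t: 3.78
tool_pos: [0.4603, 0.3121, 0.2993]
tool_rot: [-2.15, -2.29, 0.001]
contact_force: [0.0, -1.2, -5.3]
opening: 0.0657
grip_force: 46.2
```

```bash
python3 - <<'E'
from h import *
st();c,im,D,P=snap("wrist","w3")
tubs(c,im,D,P,.10,.19)
E
```

```text
t 3.78 tcp [0.4603 0.3121 0.2993] F [ 0.04 -1.22 -5.27] M [ 0.035  0.013 -0.001] open 0.0657 grip 46.2
tool y [ 0.998  0.063 -0.001] z [-0.001 -0.    -1.   ]
px [288. 296.] 15016 ctr [0.4602 0.308 ] r 0.0339 mean [0.46   0.3101 0.1535]
```

The force dropped to about −5.5 N, so the middle tub is the full one. I'll set it back and take the right one.

Request:
arm_command --plan '[[[0,0,1,0,0,0],[0,0,3,0,0,0],[0,0,5.5,0,0,0],[0,0,7.5,0,0,0],[0,0,8.7,0,0,0],[0,0,9.1,0,0,0],[0,0,9.4,0,0,0],[0,0,9.6,0,0,0],[0,0,9.7,0,0,0],[0,0,9.7,0,0,0],[0,0,9.7,0,0,0]]]'

```text
t: 4.75
tool_pos: [0.4608, 0.3123, 0.2038]
tool_rot: [2.15, 2.29, 0.003]
contact_force: [0.9, -0.4, -4.9]
opening: 0.0653
grip_force: 46.4
```

```bash
python3 - <<'E'
from h import *
st();a=snap("wrist","w4");tubs(*a,);tubs(*a,.045,.075)
E
```

```text
t 4.75 tcp [0.4608 0.3123 0.2038] F [ 0.88 -0.36 -4.94] M [ 0.008 -0.012  0.044] open 0.0653 grip 46.4
tool y [0.998 0.063 0.002] z [ 0.002  0.001 -1.   ]
px [312.  67.] 24303 ctr [0.4631 0.4087] r 0.0339 mean [0.4633 0.4047 0.0563]
px [288. 296.] 15015 ctr [0.4609 0.3086] r 0.0339 mean [0.4609 0.3105 0.058 ]
px [312.  67.] 24303 ctr [0.4631 0.4087] r 0.0339 mean [0.4633 0.4047 0.0563]
px [288. 296.] 15015 ctr [0.4609 0.3086] r 0.0339 mean [0.4609 0.3105 0.058 ]
```

Request:
arm_command --plan '[[[0,0,0.1,0,0,0],[0,0,0.2,0,0,0],[0,0,0.3,0,0,0],[0,0,0.3,0,0,0],[0,0,0.3,0,0,0]]]'

```text
t: 5.22
tool_pos: [0.461, 0.3124, 0.2022]
tool_rot: [2.15, 2.29, 0.001]
contact_force: [-5.6, -3.0, 8.1]
opening: 0.0657
grip_force: 47.5
```

Request:
arm_command --plan '[[[0,0,0,0,0,0],[0,0,0,0,0,0],[0,0,0,0,0,0],[0,0,0,0,0,0],[0,0,0,0,0,0],[0,0,0,0,0,0]]]' --gripper -1

```text
t: 5.72
tool_pos: [0.4604, 0.3121, 0.1997]
tool_rot: [2.15, 2.29, 0.0]
contact_force: [-0.7, 0.2, 0.2]
opening: 0.0854
grip_force: 0.0
```

Request:
arm_command --plan '[[[0,0,-1,0,0,0],[0,0,-3,0,0,0],[0,0,-6,0,0,0],[0,0,-9,0,0,0],[0,0,-10,0,0,0],[-4,0,-10,0,0,0],[-8,0.5,-10,0,0,0],[-9.2,1.1,-10,0,0,0],[-9.2,1.1,-10,0,0,0],[-9.2,1.1,-10,0,0,0]]]'

```text
t: 6.55
tool_pos: [0.4773, 0.2205, 0.2998]
tool_rot: [-2.152, -2.288, -0.001]
contact_force: [-0.1, 1.1, -0.2]
opening: 0.0851
grip_force: 0.0
```

```bash
python3 - <<'E'
from h import *
o,Rm=st();a=snap("wrist","w5");tubs(*a)
t=np.array([.4676,.2183,.2]);print("to tub (cm,tool)",(Rm.T@(t-o["tool_pos"])*100).round(2))
E
```

```text
t 6.55 tcp [0.4773 0.2205 0.2998] F [-0.11  1.12 -0.25] M [-0.017  0.024  0.029] open 0.0851 grip 0.0
tool y [0.998 0.061 0.   ] z [ 0.     0.001 -1.   ]
px [272.  89.] 8337 ctr [0.4606 0.3084] r 0.0334 mean [0.4607 0.3093 0.0564]
px [275. 218.] 5785 ctr [0.4674 0.2181] r 0.0338 mean [0.4672 0.2191 0.0564]
px [522. 199.] 722 ctr [0.652  0.2439] r 0.0132 mean [0.6471 0.2458 0.0567]
to tub (cm,tool) [-0.16 -0.98  9.98]
```

Request:
arm_command --plan '[[[-0.2,-1,0,0,0,0],[-0.2,-1,3,0,0,0],[-0.2,-1,6,0,0,0],[-0.2,-1,8.5,0,0,0],[-0.2,-1,9.7,0,0,0],[-0.2,-1,10,0,0,0],[-0.2,-1,10,0,0,0]]]'

```text
t: 7.18
tool_pos: [0.4669, 0.2189, 0.1991]
tool_rot: [-2.149, -2.291, 0.002]
contact_force: [-0.2, -0.3, -0.0]
opening: 0.0853
grip_force: 0.0
```

Request:
arm_command --plan '[[[0,0,0,0,0,0],[0,0,0,0,0,0],[0,0,0,0,0,0],[0,0,0,0,0,0],[0,0,0,0,0,0],[0,0,0,0,0,0],[0,0,0,0,0,0],[0,0,0,0,0,0]]]' --gripper 1

```text
t: 7.85
tool_pos: [0.4684, 0.2188, 0.2021]
tool_rot: [2.149, 2.289, 0.006]
contact_force: [-1.3, 1.0, 6.3]
opening: 0.0654
grip_force: 44.9
```

Request:
arm_command --plan '[[[0,0,-0.5,0,0,0],[0,0,-1.5,0,0,0],[0,0,-3,0,0,0],[0,0,-5,0,0,0],[0,0,-7,0,0,0],[0,0,-9,0,0,0],[0,0,-11,0,0,0],[0,0,-12.5,0,0,0],[0,0,-13,0,0,0],[0,0,-13,0,0,0],[0,0,-13,0,0,0],[0,0,-13,0,0,0]]]'

```text
t: 8.85
tool_pos: [0.4668, 0.2181, 0.3281]
tool_rot: [-2.15, -2.289, 0.004]
contact_force: [-0.4, 0.8, -2.5]
opening: 0.0655
grip_force: 44.9
```

Request:
arm_command --plan '[[[0,0,0,0,0,0],[0,0,0,0,0,0],[0,0,0,0,0,0]]]'

```text
t: 9.1
tool_pos: [0.4671, 0.2182, 0.3287]
tool_rot: [-2.15, -2.29, 0.002]
contact_force: [-0.3, 0.0, -1.1]
opening: 0.0659
grip_force: 44.9
```

The right tub is light, about 1.8 N. I'm carrying it to the carrier.

Request:
arm_command --plan '[[[-1.5,-0.1,-1,0,0,0],[-4.5,-0.3,-2,0,0,0],[-8,-0.5,-4,0,0,0],[-12,-0.7,-6,0,0,0],[-16,-1,-8,0,0,0],[-20,-1.2,-9,0,0,0],[-24,-1.5,-9,0,0,0],[-28,-1.7,-9,0,0,0],[-32,-1.9,-9,0,0,0],[-36,-2.2,-9,0,0,0],[-39,-2.4,-9,0,0,0],[-42,-2.6,-9,0,0,0]]]'

```text
t: 10.1
tool_pos: [0.4673, -0.2046, 0.4194]
tool_rot: [-2.152, -2.289, -0.0]
contact_force: [-0.4, 1.0, -2.9]
opening: 0.0657
grip_force: 45.0
```

Request:
arm_command --plan '[[[-2,-0.1,0,0,0,0],[-3.5,-0.2,0,0,0,0],[-4,-0.2,0,0,0,0],[-4,-0.2,0,0,0,0],[-4,-0.2,0,0,0,0],[-4,-0.2,0,0,0,0]]]'

```text
t: 10.6
tool_pos: [0.4685, -0.2414, 0.4196]
tool_rot: [-2.148, -2.292, -0.001]
contact_force: [0.1, 0.4, -1.7]
opening: 0.0657
grip_force: 45.0
```

```bash
python3 - <<'E'
from h import *
st();a=snap("wrist","w6");snap("scene","s6")
E
```

```text
t 10.6 tcp [ 0.4685 -0.2414  0.4196] F [ 0.06  0.39 -1.67] M [-0.016 -0.028  0.027] open 0.0657 grip 45.0
tool y [ 0.998  0.064 -0.   ] z [-0.     0.001 -1.   ]
```

View pics/w6.png

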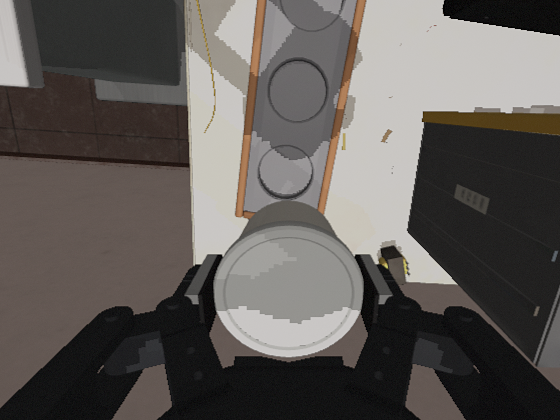

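The pockets are visible at (286,170), (298,90) and (312,5). I'll measure them from their floor depths.

```bash
python3 - <<'E'
from h import *
c=calibration("wrist");z=np.load("w6.npz");im,D=z["im"],z["D"];P=cloud(c,D)
m=(D>0)&(P[...,2]>.006)&(P[...,2]<.0185)
m[:, :235]=0;m[:,370:]=0;m[215:]=0
k,l,s,ce=cv2.connectedComponentsWithStats(m.astype(np.uint8))
for i in range(1,k):
    if s[i,4]>300:
        q=P[l==i];e=cv2.minEnclosingCircle(q[:,:2].astype(np.float32));print("floor",ce[i].round(),s[i,4],np.round(e[0],4),round(e[1],4),q.mean(0).round(4))
for u,v in((286,170),(298,90),(312,5)):
    print(u,v,P[v,u].round(4),onplane(c,u,v,.026).round(4))
b=(D>0)&(P[...,2]>.022)&(P[...,2]<.034);b[:, :225]=0;b[:,375:]=0;b[222:]=0
q=P[b];print("frame",cv2.minAreaRect(q[:,:2].astype(np.float32)*1000))
E
```

```text
floor [312.  12.] 1409 [ 0.4817 -0.0534] 0.0323 [ 0.4826 -0.0633  0.0126]
floor [298.  90.] 2725 [ 0.4729 -0.1445] 0.0331 [ 0.4731 -0.1437  0.0127]
floor [285. 171.] 2128 [ 0.465  -0.2398] 0.0331 [ 0.4648 -0.2401  0.0128]
286 170 [ 0.4654 -0.2384  0.012 ] [ 0.4653 -0.2356  0.026 ]
298 90 [ 0.4734 -0.1431  0.0126] [ 0.473  -0.1438  0.026 ]
312 5 [ 0.4821 -0.0564  0.0122] [ 0.4814 -0.0603  0.026 ]
frame ((470.3669738769531, -175.90101623535156), (257.2898864746094, 112.35404968261719), 85.14762115478516)
```

```bash
cat >> h.py <<'E'
def held(c,im,D,P,Rm,zt,tgt):
    g=(D>0)&(abs(P[...,2]-zt)<.012)&(im.min(2)>90);k,l,s,ce=cv2.connectedComponentsWithStats(g.astype(np.uint8))
    i=1+s[1:,4].argmax();q=P[l==i];e=cv2.minEnclosingCircle(q[:,:2].astype(np.float32))
    b=np.array([*e[0],np.median(q[:,2])-.055]);print("lid ctr",np.round(e[0],4),"r",round(e[1],4),"bottom",b[2].round(4),"plane z range",np.percentile(q[:,2],[2,98]).round(4))
    print("move cm",((np.array(tgt)-b)@Rm*100).round(2))
E
python3 - <<'E'
from h import *
o,Rm=st();z=np.load("w6.npz");c=calibration("wrist");held(c,z["im"],z["D"],cloud(c,z["D"]),Rm,.274,[.465,-.2395,.0127])
E
```

```text
t 10.7 tcp [ 0.4685 -0.2414  0.4198] F [ 0.37 -0.41 -1.49] M [-0.005  0.009  0.023] open 0.066 grip 45.0
tool y [0.998 0.065 0.   ] z [ 0.  0. -1.]
lid ctr [ 0.4684 -0.2424] r 0.0342 bottom 0.219 plane z range [0.2726 0.2757]
move cm [ 0.31 -0.33 20.63]
```

Request:
arm_command --plan '[[[0.3,-0.3,1.5,0,0,0],[0.3,-0.3,4,0,0,0],[0.3,-0.3,7,0,0,0],[0.3,-0.3,10,0,0,0],[0.3,-0.3,13,0,0,0],[0.3,-0.3,15.5,0,0,0],[0.3,-0.3,17,0,0,0],[0.3,-0.3,17.5,0,0,0],[0.3,-0.3,17.5,0,0,0],[0.3,-0.3,17.5,0,0,0]]]'

```text
t: 11.53
tool_pos: [0.4656, -0.2396, 0.2457]
tool_rot: [2.149, 2.29, 0.0]
contact_force: [0.4, -0.4, -0.8]
opening: 0.0656
grip_force: 45.1
```

```bash
python3 - <<'E'
from h import *
o,Rm=st();a=snap("wrist","w7");held(*a,Rm,o["tool_pos"][2]-.146,[.465,-.2395,.0127])
c,im,D,P=a
m=(D>0)&(P[...,2]>.006)&(P[...,2]<.0185);k,l,s,ce=cv2.connectedComponentsWithStats(m.astype(np.uint8))
for i in range(1,k):
    if s[i,4]>1500:
        q=P[l==i];e=cv2.minEnclosingCircle(q[:,:2].astype(np.float32));print("floor",ce[i].round(),s[i,4],np.round(e[0],4),round(e[1],4))
E
```

```text
t 11.53 tcp [ 0.4656 -0.2396  0.2457] F [ 0.37 -0.39 -0.8 ] M [-0.055 -0.012  0.033] open 0.0656 grip 45.1
tool y [0.998 0.064 0.001] z [ 0.001 -0.001 -1.   ]
lid ctr [ 0.4657 -0.2404] r 0.034 bottom 0.0449 plane z range [0.0987 0.1017]
move cm [ 0.09 -0.07  3.22]
floor [310.  76.] 10044 [ 0.4726 -0.1443] 0.0333
floor [524. 213.] 2775 [ 0.6357 -0.2344] 0.079
floor [285. 199.] 1821 [ 0.4646 -0.2397] 0.0332
```

Request:
arm_command --plan '[[[0.1,-0.1,0.7,0,0,0],[0.1,-0.1,1.4,0,0,0],[0.1,-0.1,2,0,0,0],[0.1,-0.1,2.5,0,0,0],[0.1,-0.1,2.8,0,0,0],[0.1,-0.1,3,0,0,0],[0.1,-0.1,3.2,0,0,0],[0.1,-0.1,3.3,0,0,0],[0.1,-0.1,3.3,0,0,0]]]'

```text
t: 12.33
tool_pos: [0.4643, -0.239, 0.2122]
tool_rot: [2.15, 2.29, -0.0]
contact_force: [-1.6, 0.5, 1.6]
opening: 0.0658
grip_force: 45.2
```

```bash
python3 - <<'E'
from h import *
o,Rm=st();a=snap("wrist","w8");held(*a,Rm,o["tool_pos"][2]-.146,[.465,-.2395,.0127])
E
```

```text
t 12.33 tcp [ 0.4643 -0.239   0.2122] F [-1.6   0.53  1.57] M [ 0.062  0.265 -0.058] open 0.0658 grip 45.2
tool y [0.998 0.063 0.   ] z [ 0. -0. -1.]
lid ctr [ 0.4639 -0.24  ] r 0.034 bottom 0.0114 plane z range [0.0651 0.0682]
move cm [ 0.04  0.11 -0.13]
```

Request:
arm_command --plan '[[[0,0,0,0,0,0],[0,0,0,0,0,0],[0,0,0,0,0,0],[0,0,0,0,0,0],[0,0,0,0,0,0],[0,0,-1,0,0,0],[0,0,-3,0,0,0],[0,0,-6,0,0,0],[0,0,-10,0,0,0],[0,0,-12,0,0,0],[0,0,-12,0,0,0]]]' --gripper -1

```text
t: 13.3
tool_pos: [0.4656, -0.2398, 0.3395]
tool_rot: [2.142, 2.281, 0.003]
contact_force: [0.6, -0.4, 0.6]
opening: 0.0856
grip_force: 0.0
```

```bash
python3 - <<'E'
from h import *
o,Rm=st();a=snap("wrist","w9");tubs(*a,.06,.075)
print((Rm.T@(np.array([.463,.4086,.33])-o["tool_pos"])*100).round(2))
E
```

```text
t 13.3 tcp [ 0.4656 -0.2398  0.3395] F [ 0.59 -0.36  0.55] M [-0.004  0.006 -0.012] open 0.0856 grip 0.0
tool y [0.998 0.063 0.01 ] z [ 0.01  -0.007 -1.   ]
px [284. 202.] 4672 ctr [ 0.4642 -0.2403] r 0.0338 mean [ 0.4641 -0.2393  0.0664]
[64.73  3.82  0.48]
```

View pics/w9.png

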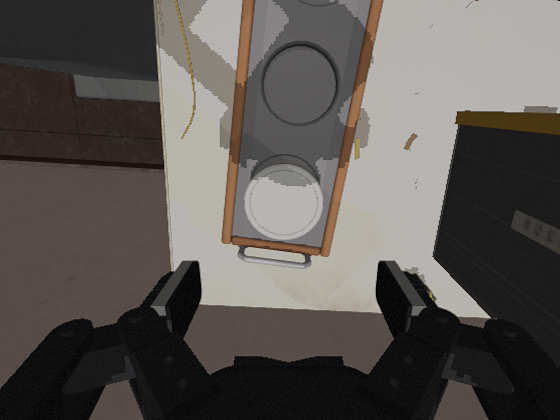

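The tub is seated in the right pocket at (284,202), with its lid at 66 mm. Next is the left tub.

Request:
arm_command --plan '[[[4,0.2,0,0,0,0],[8,0.5,0,0,0,0],[12,0.7,0,0,0,0],[16,0.9,0,0,0,0],[20,1.2,0,0,0,0],[24,1.4,0,0,0,0],[28,1.7,0,0,0,0],[32,1.9,0,0,0,0],[36,2.1,0,0,0,0],[40,2.4,0,0,0,0],[44,2.6,0,0,0,0],[48,2.8,0,0,0,0]]]'

```text
t: 14.35
tool_pos: [0.4607, 0.2439, 0.3302]
tool_rot: [-2.149, -2.29, 0.003]
contact_force: [0.2, -0.6, 0.4]
opening: 0.0854
grip_force: 0.0
```

Request:
arm_command --plan '[[[4,0.2,0,0,0,0],[8,0.5,0,0,0,0],[12,0.8,0,0,0,0],[15.5,1,0,0,0,0],[16.7,1,0,0,0,0],[16.7,1,0,0,0,0],[16.7,1,0,0,0,0],[16.7,1,0,0,0,0]]]'

```text
t: 15.02
tool_pos: [0.4612, 0.4081, 0.3307]
tool_rot: [2.151, 2.289, -0.003]
contact_force: [-0.3, -1.1, -0.6]
opening: 0.0855
grip_force: 0.0
```

```bash
python3 - <<'E'
from h import *
o,Rm=st();a=snap("wrist","w10");tubs(*a)
print((Rm.T@(np.array([.463,.409,.2])-o["tool_pos"])*100).round(2))
E
```

```text
t 15.02 tcp [0.4612 0.4081 0.3307] F [-0.35 -1.07 -0.64] M [-0.025  0.022 -0.019] open 0.0855 grip 0.0
tool y [ 0.998  0.062 -0.001] z [-0.001 -0.002 -1.   ]
px [483.  26.] 3315 ctr [0.5911 0.5529] r 0.0249 mean [0.591  0.55   0.0551]
px [291. 202.] 4685 ctr [0.4632 0.4085] r 0.0337 mean [0.4632 0.4096 0.0564]
px [282. 303.] 3346 ctr [0.4612 0.3087] r 0.0339 mean [0.4611 0.3094 0.0564]
[ 0.1   0.2  13.07]
```

Request:
arm_command --plan '[[[0.1,0.2,1,0,0,0],[0.1,0.2,4,0,0,0],[0.1,0.2,7.5,0,0,0],[0.1,0.2,10.5,0,0,0],[0.1,0.2,12.3,0,0,0],[0.1,0.2,13,0,0,0],[0.1,0.2,13,0,0,0],[0.1,0.2,13,0,0,0]]]'

```text
t: 15.73
tool_pos: [0.4637, 0.4101, 0.2022]
tool_rot: [2.151, 2.289, 0.001]
contact_force: [-1.5, 0.2, 0.5]
opening: 0.0854
grip_force: 0.0
```

Request:
arm_command --plan '[[[0,0,0,0,0,0],[0,0,0,0,0,0],[0,0,0,0,0,0],[0,0,0,0,0,0],[0,0,0,0,0,0],[0,0,0,0,0,0],[0,0,0,0,0,0],[0,0,0,0,0,0]]]' --gripper 1

```text
t: 16.4
tool_pos: [0.4642, 0.4111, 0.2045]
tool_rot: [2.15, 2.289, 0.006]
contact_force: [-0.8, -0.4, 7.2]
opening: 0.0654
grip_force: 44.9
```

Request:
arm_command --plan '[[[0,0,-0.5,0,0,0],[0,0,-1.5,0,0,0],[0,0,-3,0,0,0],[0,0,-5,0,0,0],[0,0,-7,0,0,0],[0,0,-9,0,0,0],[0,0,-11,0,0,0],[0,0,-12.5,0,0,0],[0,0,-13,0,0,0],[0,0,-13,0,0,0],[0,0,-13,0,0,0],[0,0,-13,0,0,0]]]'

```text
t: 17.4
tool_pos: [0.4627, 0.4101, 0.3299]
tool_rot: [-2.15, -2.29, 0.004]
contact_force: [0.2, -0.8, -2.3]
opening: 0.0655
grip_force: 44.9
```

Request:
arm_command --plan '[[[0,0,0,0,0,0],[0,0,0,0,0,0],[0,0,0,0,0,0],[0,0,0,0,0,0]]]'

```text
t: 17.73
tool_pos: [0.4631, 0.4104, 0.3311]
tool_rot: [-2.15, -2.29, 0.002]
contact_force: [-0.5, 0.2, -1.3]
opening: 0.0657
grip_force: 44.9
```

The left tub is light too. I'm taking it to the left pocket.

Request:
arm_command --plan '[[[-1.5,0,0,0,0,0],[-4.5,-0.1,0,0,0,0],[-8,-0.2,0,0,0,0],[-12,-0.3,0,0,0,0],[-16,-0.4,0,0,0,0],[-20,-0.5,0,0,0,0],[-24,-0.6,0,0,0,0],[-28,-0.7,0,0,0,0],[-32,-0.8,0,0,0,0],[-36,-0.9,0,0,0,0],[-39,-0.9,0,0,0,0],[-42,-1,0,0,0,0]]]'

```text
t: 18.73
tool_pos: [0.4789, -0.0118, 0.3319]
tool_rot: [2.151, 2.288, 0.0]
contact_force: [0.6, 0.7, -1.9]
opening: 0.0657
grip_force: 45.0
```

Request:
arm_command --plan '[[[-2,-0.1,0,0,0,0],[-3.5,-0.1,0,0,0,0],[-4,-0.1,0,0,0,0],[-4,-0.1,2,0,0,0],[-4,-0.1,5,0,0,0],[-4,-0.1,7,0,0,0],[-4,-0.1,8,0,0,0],[-4,-0.1,8,0,0,0],[-4,-0.1,8,0,0,0]]]'

```text
t: 19.48
tool_pos: [0.4812, -0.0491, 0.2519]
tool_rot: [-2.15, -2.29, 0.0]
contact_force: [-0.9, 0.1, -1.5]
opening: 0.0659
grip_force: 45.2
```

```bash
python3 - <<'E'
from h import *
o,Rm=st();a=snap("wrist","w11");held(*a,Rm,o["tool_pos"][2]-.146,[.481,-.0495,.0125])
c,im,D,P=a
m=(D>0)&(P[...,2]>.006)&(P[...,2]<.0185);k,l,s,ce=cv2.connectedComponentsWithStats(m.astype(np.uint8))
for i in range(1,k):
    if s[i,4]>500:
        q=P[l==i];e=cv2.minEnclosingCircle(q[:,:2].astype(np.float32));print("floor",ce[i].round(),s[i,4],np.round(e[0],4),round(e[1],4))
E
```

```text
t 19.48 tcp [ 0.4812 -0.0491  0.2519] F [-0.93  0.06 -1.48] M [ 0.065 -0.076 -0.009] open 0.0659 grip 45.2
tool y [ 0.998  0.063 -0.   ] z [-0.  0. -1.]
lid ctr [ 0.4812 -0.0514] r 0.0339 bottom 0.0486 plane z range [0.1023 0.1054]
move cm [ 0.19 -0.    3.61]
floor [548.  40.] 583 [0.6319 0.0804] 0.0207
floor [500. 175.] 901 [ 0.626  -0.0109] 0.044
floor [288. 200.] 1897 [ 0.4808 -0.0502] 0.0331
```

View pics/w11.png

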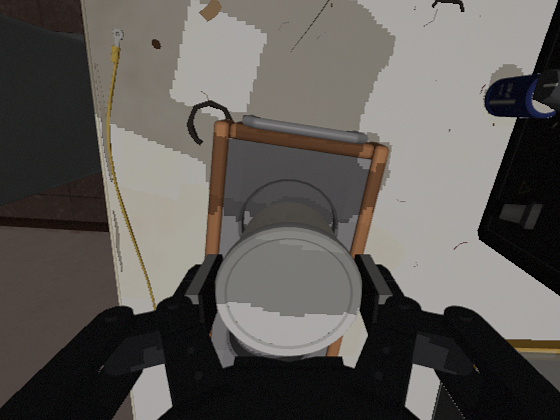

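The tub hangs over the left pocket (rim at (288,200)) and needs a shift of about 0.15 cm before going down.

Request:
arm_command --plan '[[[0.15,0,0.5,0,0,0],[0.15,0,1.3,0,0,0],[0.15,0,2,0,0,0],[0.15,0,2.6,0,0,0],[0.15,0,3,0,0,0],[0.15,0,3.3,0,0,0],[0.15,0,3.5,0,0,0],[0.15,0,3.7,0,0,0],[0.15,0,3.7,0,0,0]]]'

```text
t: 20.28
tool_pos: [0.4813, -0.0479, 0.2148]
tool_rot: [2.15, 2.29, 0.0]
contact_force: [0.9, 0.2, -1.4]
opening: 0.0655
grip_force: 45.1
```

```bash
python3 - <<'E'
from h import *
o,Rm=st();a=snap("wrist","w12");held(*a,Rm,o["tool_pos"][2]-.146,[.481,-.05,.0125])
E
```

```text
t 20.28 tcp [ 0.4813 -0.0479  0.2148] F [ 0.92  0.23 -1.38] M [-0.015  0.021  0.043] open 0.0655 grip 45.1
tool y [0.998 0.063 0.   ] z [ 0. -0. -1.]
lid ctr [ 0.4815 -0.0503] r 0.034 bottom 0.0116 plane z range [0.0653 0.0684]
move cm [ 0.03 -0.05 -0.09]
```

Request:
arm_command --plan '[[[0,0,0.1,0,0,0],[0,0,0.2,0,0,0],[0,0,0.2,0,0,0]]]'

```text
t: 20.58
tool_pos: [0.4816, -0.048, 0.2146]
tool_rot: [2.15, 2.29, -0.001]
contact_force: [-6.1, 0.2, 9.3]
opening: 0.0654
grip_force: 46.0
```

Request:
arm_command --plan '[[[0,0,0,0,0,0],[0,0,0,0,0,0],[0,0,0,0,0,0],[0,0,0,0,0,0],[0,0,0,0,0,0],[0,0,-1,0,0,0],[0,0,-3,0,0,0],[0,0,-6,0,0,0],[0,0,-10,0,0,0],[0,0,-12,0,0,0],[0,0,-12,0,0,0]]]' --gripper -1

```text
t: 21.5
tool_pos: [0.4828, -0.0482, 0.3402]
tool_rot: [2.143, 2.283, 0.009]
contact_force: [0.5, -0.8, 0.6]
opening: 0.0856
grip_force: 0.0
```

```bash
python3 - <<'E'
from h import *
o,Rm=st();a=snap("wrist","w13");tubs(*a,.06,.075)
print((Rm.T@(np.array([.461,.309,.33])-o["tool_pos"])*100).round(2))
E
```

```text
t 21.5 tcp [ 0.4828 -0.0482  0.3402] F [ 0.51 -0.78  0.58] M [-0.011 -0.015 -0.028] open 0.0856 grip 0.0
tool y [0.998 0.063 0.012] z [ 0.012 -0.003 -1.   ]
px [283. 205.] 4616 ctr [ 0.4817 -0.0511] r 0.0338 mean [ 0.4815 -0.0499  0.0664]
[35.79  0.07  0.88]
```

The left pocket's tub is seated too, lid at 66 mm. Now the full tub.

Request:
arm_command --plan '[[[4,0,0,0,0,0],[8,0,0,0,0,0],[12,0,0,0,0,0],[16,0,0,0,0,0],[20,0,0,0,0,0],[24,0,0,0,0,0],[28,0.1,0,0,0,0],[32,0.1,0,0,0,0],[35,0.1,0,0,0,0],[35.8,0.1,0,0,0,0],[35.8,0.1,0,0,0,0],[35.8,0.1,0,0,0,0]]]'

```text
t: 22.55
tool_pos: [0.4592, 0.3092, 0.3314]
tool_rot: [-2.149, -2.291, 0.004]
contact_force: [-0.2, -0.3, 0.8]
opening: 0.0855
grip_force: 0.0
```

```bash
python3 - <<'E'
from h import *
o,Rm=st();a=snap("wrist","w14");tubs(*a)
print((Rm.T@(np.array([.461,.309,.2])-o["tool_pos"])*100).round(2))
E
```

```text
t 22.55 tcp [0.4592 0.3092 0.3314] F [-0.19 -0.33  0.83] M [-0.024 -0.013  0.024] open 0.0855 grip 0.0
tool y [ 0.998  0.064 -0.002] z [-0.002 -0.002 -1.   ]
px [291. 204.] 4638 ctr [0.4614 0.3081] r 0.0339 mean [0.4611 0.3094 0.0564]
px [490. 280.] 486 ctr [0.6529 0.2441] r 0.0135 mean [0.6483 0.2477 0.0569]
[-1.000e-02  2.100e-01  1.314e+01]
```

Request:
arm_command --plan '[[[0,0.2,1,0,0,0],[0,0.2,4,0,0,0],[0,0.2,7.5,0,0,0],[0,0.2,10.5,0,0,0],[0,0.2,12.3,0,0,0],[0,0.2,13.1,0,0,0],[0,0.2,13.1,0,0,0],[0,0.2,13.1,0,0,0]]]'

```text
t: 23.27
tool_pos: [0.462, 0.309, 0.202]
tool_rot: [2.152, 2.289, 0.0]
contact_force: [-0.3, 0.2, 0.5]
opening: 0.0854
grip_force: 0.0
```

Request:
arm_command --plan '[[[0,0,0,0,0,0],[0,0,0,0,0,0],[0,0,0,0,0,0],[0,0,0,0,0,0],[0,0,0,0,0,0],[0,0,0,0,0,0],[0,0,0,0,0,0],[0,0,0,0,0,0]]]' --gripper 1 --force 45

```text
t: 23.93
tool_pos: [0.4622, 0.31, 0.2043]
tool_rot: [2.15, 2.29, 0.004]
contact_force: [-2.1, -2.2, 4.9]
opening: 0.0654
grip_force: 49.2
```

Request:
arm_command --plan '[[[0,0,-0.5,0,0,0],[0,0,-1.5,0,0,0],[0,0,-3,0,0,0],[0,0,-5,0,0,0],[0,0,-7,0,0,0],[0,0,-9,0,0,0],[0,0,-11,0,0,0],[0,0,-13,0,0,0],[0,0,-15,0,0,0],[0,0,-17,0,0,0],[0,0,-19,0,0,0],[0,0,-20,0,0,0]]]'

```text
t: 24.93
tool_pos: [0.4615, 0.3097, 0.4051]
tool_rot: [2.149, 2.289, 0.006]
contact_force: [0.9, 0.7, -4.8]
opening: 0.0656
grip_force: 51.8
```

Request:
arm_command --plan '[[[0,0,0,0,0,0],[0,0,0,0,0,0],[0,0,0,0,0,0],[0,0,0,0,0,0],[0,0,0,0,0,0],[0,0,0,0,0,0],[0,0,0,0,0,0],[0,0,0,0,0,0]]]'

```text
t: 25.6
tool_pos: [0.4615, 0.3096, 0.4013]
tool_rot: [-2.15, -2.29, 0.001]
contact_force: [-1.1, 0.8, -5.4]
opening: 0.0655
grip_force: 51.8
```

```bash
python3 - <<'E'
from h import *
o,Rm=st();a=snap("wrist","w15");held(*a,Rm,o["tool_pos"][2]-.146,[.46,.31,.15]);snap("side","s15")
E
```

```text
t 25.6 tcp [0.4615 0.3096 0.4013] F [-1.06  0.81 -5.36] M [ 0.042 -0.034 -0.042] open 0.0655 grip 51.8
tool y [ 0.998  0.063 -0.001] z [-0.001 -0.    -1.   ]
lid ctr [0.4614 0.3078] r 0.0342 bottom 0.1982 plane z range [0.2518 0.255 ]
move cm [ 0.23 -0.12  4.82]
```

View pics/s15.png

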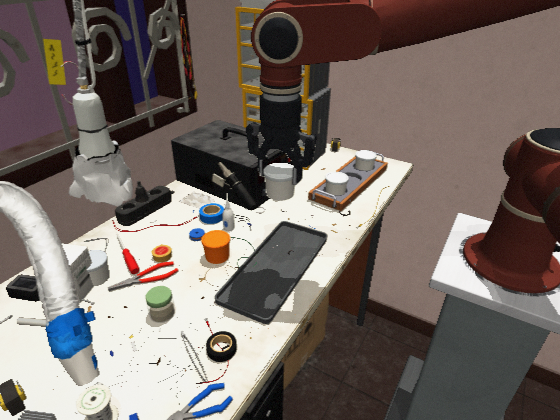

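The side view shows two tubs seated in the carrier at (335,184) and (366,160), and the full tub held upright at (279,181) with its underside near 0.198 m. Everything else is where it was.

```bash
python3 -c "
from station import *
print(finish_job())"
```

```text
the job is handed in; nothing more can be done
None
```

The job is handed in: the middle tub was the full one and is held upright and still with its underside about 20 cm above the bench, and the two lighter tubs are fully down and released in the left and right pockets.

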